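# Park the spring pin and run the jar's slide out

### The arm

A 6-joint arm with a two-finger parallel gripper is mounted at the origin on a cart in front of the work surface, level with it; the furniture and walls round the work are solid. World frame = base frame: x ahead of the robot, y to its left, z up, the work surface at z = 0. Lengths are in m, angles in rad, forces in N, time in s.
With the tool pointing down it reaches from about 0.25 to 0.725 m from the base axis. Payload 4 kg.
Tool frame: the origin (TCP) lies midway between the tips of the shut fingers; the grasp point (between the pads) lies robot.grip_depth behind it (robot.grip_depth is the distance from the TCP to the grasp point, in m); z points along the fingers, y is the direction in which the jaws open and shut (so a half turn about z gives the same grasp; the last joint's range is limited). The gripper opens to 85 mm and grips with 20 to 120 N. Pads are 22 mm wide; open, the fingers measure 114 mm over their backs; the gripper's body (76 mm by 85 mm) begins 54 mm behind the grasp point. The pads swing forward as they close: fully open they stand 13 mm farther back than shut.
Start: joints at [1.267, 0.241, 0.005, 1.335, 0, 1.571], TCP at [0.15, 0.477, 0.231] pointing down, gripper open.
Joint ranges: [-2.72, 2.72], [-1.05, 1.87], [-1.09, 1.28], [-1.99, 2.15], [-1.42, 1.44], [-3.14, 3.14]. Speed limits (rad/s): [2.79, 2.79, 3.14, 3.14, 3.14, 3.14].

### API

Orientations are given as a rotation vector (axis times angle).
In Python, from plant import robot gives the robot as it stands. Calls block until the motion is done:
- robot.move_ptp(position, orientation): joint-space move of the TCP to a pose.
- robot.move_linear(position, ori=None, rate=0.15): straight line of the TCP; ori=None keeps the orientation; rate is the mean speed in m/s.
- robot.movej(angles): joint-space move.
- robot.command_gripper(opening, squeeze=None): finger opening in m; squeeze is the grip in N (None keeps the last); returns when the fingers have stopped.
- robot.sleep(seconds).
- robot.solve_ik(position, orientation): joint angles nearest the present ones, or None.
- robot.get_state(): the state.
- robot.get_image(name): name is "scene" or "top"; returns (picture, depth): 480x640x3 uint8, red, green, blue; 480x640 float32, m along the optical axis (not along the pixel's ray), 0 where there is no reading.
- robot.camera_params(name): a dict with "intrinsics" (3x3 intrinsics, pixels), "xyz" and "attitude" of the camera in the world. Camera axes: x right, y up, looking along -z (the intrinsics and any distortion apply to the point x, -y, -z); pixel columns grow to the right and rows downward; lengths in m; the calibration is good to about 2 mm. A picture is of the moment at which its call begins. camera_params takes no time and is no camera call.
A pose or a line that the arm cannot do raises robot.MotionError and nothing moves.
- robot.job_done(): hands the job in, once; it reports no verdict.
Trained networks look in the newest picture that a camera, given by its name, has taken for a name from the list of things; names that differ only in an ending like _2 or _b are one class to them, and where a whole thing is asked for, a point or a joint stands for the part that bears it (a point fixed in the world has none). Each returns a list of dicts, best first, with "conf" (0 to 1); they miss things now and then, are a little off and sometimes report something else, mostly with a low value. They report only what shows in the picture. A call takes as long as a camera call.
- robot.trace(camera, thing): "region" (480x640 bool, what is visible of it) and "bbox" ([centre column, centre row, width, height] in pixels, round what is visible of it).
- robot.pinpoint(camera, thing): "centre" ([column, row] in pixels: a listed point, or the origin of a listed thing).
The state is a dict: "t": time; "joint_pos": joint angles; "joint_vel": joint speeds; "joint_torque": joint torques, N m; "position": TCP position; "eef_rot": TCP orientation; "contact_force": force on the tool from outside, world axes, zero at the start; "wrist_torque": the same for the moment, N m; "gripper_width": finger opening in m.
Only numpy, scipy, OpenCV 4.12 (cv2) and the standard library are available. Lean on these libraries where they do the work, as an engineer would, in place of code of your own. Each camera call takes 0.05 s, during which the arm holds its last target.

### The job

Two bench slides stand on the desk, each locked by a spring pin with a black T-bar. On the slide that carries the wide jar, pull the pin up, turn it a little under a quarter turn counter-clockwise (seen from above) into its rest notch so that it stays out, and then push the carriage all the way out to its end stop. Leave the slide with the small dropper bottle locked as it is.

Things in the scene. Friction and masses are not known exactly. Their poses are not given: they have to be found in the camera images.
- jar_slide: Bench slide unit carrying the wide white jar with a black lid (74 mm across): grey base plate 210 x 130 x 12 mm (own x -105 to 105, own y -45 to 85 mm), fixed to the desk. Origin on the desk surface; own z up, own x along the rails, roughly away from the robot. The pin's bridge stands at the -x end, near the robot (pin axis 80 mm to -x of the origin), the end stop (dark bar 110 mm long, 41 mm high) at the far +x end.
- jar_carriage (a joint): How far (m) the carriage with the wide white jar with a black lid (74 mm across) (fixed in a seat on it, top 131 mm above the desk, its axis 5 mm to +x of the unit's origin at value 0) has slid away from the pin towards the unit's own +x: 0 = start, locked by the pin; 0.045 = against the end stop. Plate 88 x 124 mm, top 34 mm above the desk. Drag about 1.5 N; it stays where left.
- jar_post (a point): Point to grip on the carriage's upright dark steel post (16 mm diameter, top 107 mm above the desk): on its axis, 92 mm above the desk. It stands on the plate 30 mm to -x and 65 mm to +y of the axis of the bottle or jar, and moves with the carriage; own axes as the unit's.
- jar_pin (a joint): Lift (m) of the spring pin that locks this carriage: 0 = fully down in the hole of the carriage's tongue (locked), 0.024 = top of its stroke. Pulled down by a spring, 5 N at 0 and 8 N at the top. The cross bar under the T-bar clears the collar from 0.016 on; in the rest notch the pin stands at 0.013; the carriage is free above 0.010. Without a turn it snaps back down.
- jar_turn (a joint): Turn (rad) of the pin's T-bar, counter-clockwise seen from above positive; 0 = cross bar in the slot, it can turn only when lifted. The rest notch is at 1.27 (let go anywhere from 1.05 to 1.5 it drops in and stays out); stops near -0.2 and 1.6.
- jar_tbar (a point): Centre of the pin's black T-bar: 50 mm long along its own y (the pin's own axes are the unit's turned counter-clockwise by 0.934 rad plus the turn, so that the bar lies slantwise to the rails), 12 mm thick along its own x, 18 mm high; 104 mm above the desk when the pin is down. It stands 85 mm to the unit's -x of the start place of the axis of the bottle or jar; the collar below it is 37 mm across, top 74 mm above the desk. It lifts and turns with the pin.
- dropper_slide: Bench slide unit carrying the small dark dropper bottle (36 mm across): grey base plate 210 x 130 x 12 mm (own x -105 to 105, own y -45 to 85 mm), fixed to the desk. Origin on the desk surface; own z up, own x along the rails, roughly away from the robot. The pin's bridge stands at the -x end, near the robot (pin axis 80 mm to -x of the origin), the end stop (dark bar 110 mm long, 41 mm high) at the far +x end.
- dropper_carriage (a joint): How far (m) the carriage with the small dark dropper bottle (36 mm across) (fixed in a seat on it, top 112 mm above the desk, its axis 5 mm to +x of the unit's origin at value 0) has slid away from the pin towards the unit's own +x: 0 = start, locked by the pin; 0.045 = against the end stop. Plate 88 x 124 mm, top 34 mm above the desk. Drag about 1.5 N; it stays where left.
- dropper_post (a point): Point to grip on the carriage's upright dark steel post (16 mm diameter, top 107 mm above the desk): on its axis, 92 mm above the desk. It stands on the plate 30 mm to -x and 65 mm to +y of the axis of the bottle or jar, and moves with the carriage; own axes as the unit's.
- dropper_pin (a joint): Lift (m) of the spring pin that locks this carriage: 0 = fully down in the hole of the carriage's tongue (locked), 0.024 = top of its stroke. Pulled down by a spring, 5 N at 0 and 8 N at the top. The cross bar under the T-bar clears the collar from 0.016 on; in the rest notch the pin stands at 0.013; the carriage is free above 0.010. Without a turn it snaps back down.
- dropper_turn (a joint): Turn (rad) of the pin's T-bar, counter-clockwise seen from above positive; 0 = cross bar in the slot, it can turn only when lifted. The rest notch is at 1.27 (let go anywhere from 1.05 to 1.5 it drops in and stays out); stops near -0.2 and 1.6.
- dropper_tbar (a point): Centre of the pin's black T-bar: 50 mm long along its own y (the pin's own axes are the unit's turned counter-clockwise by 0.934 rad plus the turn, so that the bar lies slantwise to the rails), 12 mm thick along its own x, 18 mm high; 104 mm above the desk when the pin is down. It stands 85 mm to the unit's -x of the start place of the axis of the bottle or jar; the collar below it is 37 mm across, top 74 mm above the desk. It lifts and turns with the pin.

How it is judged:
By the outcome, as a careful person would: the job done as asked, in the order asked, and still so for the second after the job is handed in, with the robot touching nothing.
It also fails if it takes over 42 s, if anything falls off the work surface, if the arm or the gripper's body presses on something with over 40 N, if the wrist force passes 120 N, or if a joint passes its speed limit or range.

## Working session

There is one attempt and no reset: what is moved stays moved. The work goes in short steps, each a Python script; the robot and the scene stay as the last script left them, time stands still between calls to the robot, and variables do not carry over. Pictures are saved under pics/ and viewed, and the job is handed in when it is done.

```bash
ls; mkdir -p pics; python3 - <<'E'
from plant import robot
import cv2, numpy as np
np.set_printoptions(precision=4,suppress=True)
print(robot.get_state(), robot.grip_depth)
for c in ("scene","top"):
    im,d=robot.get_image(c); cv2.imwrite(f"pics/{c}0.png",im[:,:,::-1]); np.savez(f"{c}0.npz",im=im,d=d)
    print(c,robot.camera_params(c))
    for n in ("jar_tbar","jar_post","dropper_tbar","dropper_post","jar_slide","dropper_slide"):
        print(n,[(r["centre"],round(r["conf"],2)) for r in robot.pinpoint(c,n)])
E
```

```text
pics
{'t': 0.0, 'joint_pos': array([ 1.267 ,  0.2414,  0.0037,  1.3352, -0.    ,  1.5708]), 'joint_vel': array([ 0.0003, -0.0009, -0.0005, -0.0017,  0.0006,  0.0026]), 'joint_torque': array([  0.0003, -37.2319,  25.2407,   0.0169,   0.0001,  -0.    ]), 'position': array([0.1494, 0.4765, 0.2304]), 'eef_rot': array([-0.4753, -3.1051,  0.0033]), 'contact_force': array([0.8152, 1.3167, 0.4391]), 'wrist_torque': array([ 0.0023, -0.0007, -0.042 ]), 'gripper_width': 0.08522823389163278} 0.0187
scene {'intrinsics': array([[612.2926,   0.    , 314.4572],
       [  0.    , 612.2926, 244.1499],
       [  0.    ,   0.    ,   1.    ]]), 'xyz': array([-0.0252,  0.0075,  0.7394]), 'attitude': array([ 0.617 , -0.3697, -0.9905])}
jar_tbar [([256.6, 227.8], 0.58)]
jar_post [([391.5, 258.6], 0.73), ([242.1, 192.4], 0.61)]
dropper_tbar [([419.4, 304.8], 0.58)]
dropper_post [([390.1, 263.7], 0.88)]
jar_slide [([289.2, 241.0], 0.65)]
dropper_slide [([433.9, 309.4], 0.55)]
top {'intrinsics': array([[492.8464,   0.    , 326.5905],
       [  0.    , 492.8464, 236.384 ],
       [  0.    ,   0.    ,   1.    ]]), 'xyz': array([0.3561, 0.251 , 0.9505]), 'attitude': array([ 0.1156, -0.0761, -1.5659])}
jar_tbar [([283.3, 261.4], 0.72)]
jar_post [([250.0, 232.0], 0.83)]
dropper_tbar [([427.2, 262.3], 0.69), ([282.0, 263.5], 0.6)]
dropper_post [([388.8, 233.3], 0.75)]
jar_slide [([291.8, 230.6], 0.77)]
dropper_slide [([415.5, 225.6], 0.83)]
```

View pics/scene0.png

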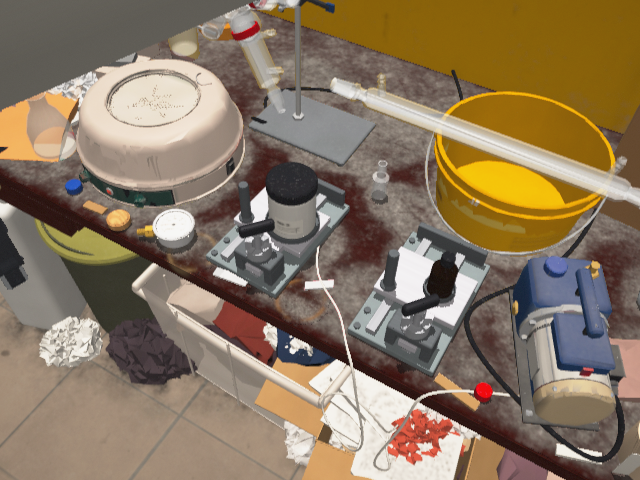

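View pics/top0.png

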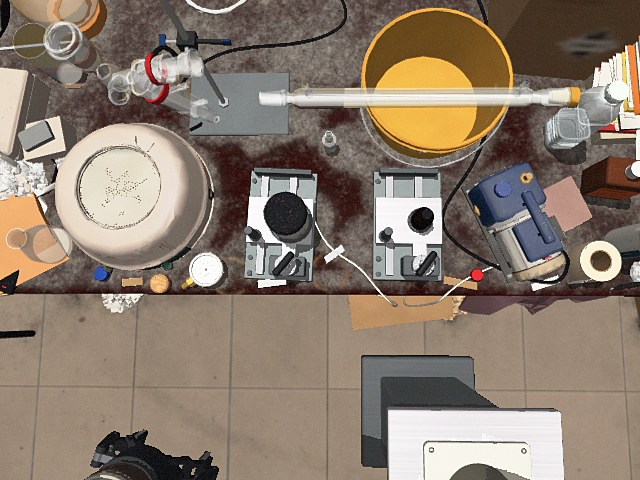

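```bash
cat > h.py <<'E'
from plant import robot
import cv2, numpy as np
from scipy.spatial.transform import Rotation as R
np.set_printoptions(precision=4,suppress=True)
def cloud(c,d):
    p=robot.camera_params(c);K=p["intrinsics"];v,u=np.mgrid[0:480,0:640]
    x=(u-K[0,2])/K[0,0]*d;y=(v-K[1,2])/K[1,1]*d
    return np.stack([x,-y,-d],-1)@R.from_rotvec(p["attitude"]).as_matrix().T+p["xyz"]
def px(c,uv,z):
    p=robot.camera_params(c);K=p["intrinsics"]
    r=R.from_rotvec(p["attitude"]).apply([(uv[0]-K[0,2])/K[0,0],-(uv[1]-K[1,2])/K[1,1],-1])
    return p["xyz"]+r*(z-p["xyz"][2])/r[2]
E
python3 - <<'E'
from h import *
for c,t in (("top",((283.3,261.4),(250,232),(427.2,262.3),(388.8,233.3))),("scene",((256.6,227.8),(242.1,192.4),(419.4,304.8),(390.1,263.7)))):
    for uv,z in zip(t,(.104,.092,.104,.092)): print(c,px(c,uv,z))
t0=px("top",(283.3,261.4),.104)
cl={}
for c in ("top","scene"):
    d=np.load(c+"0.npz")["d"]; P=cloud(c,d); cl[c]=P
    near=(d>0)&(np.hypot(P[...,0]-t0[0]-.05,P[...,1]-t0[1])<.13)
    print(c,"desk z",np.median(P[near&(abs(P[...,2])<.008)][:,2]))
    for nm,lo,hi in (("lid",.122,.138),("hi",.100,.118)):
        m=near&(P[...,2]>lo)&(P[...,2]<hi)
        n,l,s,ce=cv2.connectedComponentsWithStats(m.astype(np.uint8))
        for i in range(1,n):
            if s[i,4]>15:
                q=P[l==i]; z=q[:,2]; r=cv2.minAreaRect((q[:,:2]*1000).astype(np.float32))
                print(c,nm,s[i,4],ce[i],q.mean(0),"zmed",np.median(z),z.max(),"rect",r)
E
```

```text
top [0.4165 0.347  0.104 ]
top [0.4691 0.408  0.092 ]
top [0.4155 0.1001 0.104 ]
top [0.467  0.1639 0.092 ]
scene [0.4141 0.3474 0.104 ]
scene [0.4685 0.4105 0.092 ]
scene [0.4136 0.1032 0.104 ]
scene [0.462  0.1659 0.092 ]
top desk z -0.00016488609189269088
top lid 1449 [284.5901 212.7032] [0.4971 0.3431 0.1301] zmed 0.13024421564061195 0.13445454536669055 rect ((497.3360595703125, 343.61993408203125), (72.31320190429688, 73.44142150878906), 0.4904913008213043)
top hi 66 [247.9394 230.1515] [0.4705 0.4092 0.1059] zmed 0.10599099926167921 0.10960688181035871 rect ((470.9449462890625, 409.2126770019531), (14.377243995666504, 14.430949211120605), 2.2962803840637207)
top hi 218 [282.9358 263.3165] [0.4127 0.3468 0.1108] zmed 0.11125165537055642 0.11626493149036388 rect ((413.0435791015625, 347.35821533203125), (12.383678436279297, 49.67580032348633), 50.17809295654297)
scene desk z 0.00024075355524222353
scene lid 1638 [291.2546 181.5647] [0.493  0.3401 0.1301] zmed 0.1306217713830219 0.13415252783635523 rect ((496.5772399902344, 342.6890563964844), (73.7530288696289, 73.32475280761719), 65.7169418334961)
scene hi 93 [242.9462 186.4301] [0.4687 0.4079 0.1056] zmed 0.10609781268955487 0.10944334106513909 rect ((469.3940124511719, 408.45281982421875), (15.516825675964355, 14.645944595336914), 29.72909927368164)
scene hi 376 [291.5293 203.9388] [0.4737 0.328  0.1082] zmed 0.10692395009537803 0.1179593147136736 rect ((477.2901306152344, 331.8788757324219), (28.697994232177734, 69.87722778320312), 31.335983276367188)
scene hi 417 [256.2062 227.7818] [0.4103 0.3451 0.1092] zmed 0.11062953025711042 0.11625539933795603 rect ((412.35797119140625, 346.27117919921875), (15.673389434814453, 50.288326263427734), 47.792598724365234)
```

```bash
cat >> h.py <<'E'
YAW=-0.047
def rv(a): return (R.from_euler('z',a)*R.from_rotvec([np.pi,0,0])).as_rotvec()
GD=robot.grip_depth
TB=np.array([.4125,.3467]); JAR=np.array([.497,.3431])
UX=np.array([np.cos(YAW),np.sin(YAW)]); UY=np.array([-UX[1],UX[0]])
PH0=YAW+.934
E
python3 - <<'E'
from h import *
print(JAR-85e-3*UX, TB, JAR-.03*UX+.065*UY)
P=cloud("top",np.load("top0.npz")["d"])
m=(P[...,0]>.42)&(P[...,0]<.58)&(P[...,1]>.43)&(P[...,1]<.56)
for y in np.arange(.43,.56,.02):
    q=P[m&(P[...,1]>y)&(P[...,1]<y+.02)]; print(round(y,2),q[:,2].max(), q[q[:,2].argmax()])
for a0 in (PH0+np.pi/2,PH0-np.pi/2):
  for da in (0,.6,1.27,1.4):
    for z in (.1,.13): print(a0,da,z,robot.solve_ik([*TB,z-GD],rv(a0+da)))
po=JAR-.03*UX+.065*UY
for a in (YAW+np.pi/2,YAW-np.pi/2,YAW,YAW+np.pi):
    for s in (0,.047): print("post",a,s,robot.solve_ik([*(po+s*UX),.092-GD],rv(a)))
E
```

```text
[0.4121 0.3471] [0.4125 0.3467] [0.4701 0.4094]
0.43 0.01378975269856364 [0.4273 0.4307 0.0138]
0.45 0.004653309036808606 [0.5558 0.4573 0.0047]
0.47 0.0311439170886616 [0.4296 0.4842 0.0311]
0.49 0.10105581040391598 [0.5428 0.5094 0.1011]
0.51 0.1292379437995591 [0.5454 0.5288 0.1292]
0.53 0.1311932911503807 [0.5292 0.543  0.1312]
0.55 0.13023825761800034 [0.5312 0.5554 0.1302]
2.4577963267948966 0 0.1 [ 0.6989  0.4272 -0.1398  1.0038  0.      1.3827]
2.4577963267948966 0 0.13 [ 0.6989  0.3973 -0.0991  1.0744  0.      1.3827]
2.4577963267948966 0.6 0.1 [ 0.6989  0.4272 -0.1398  1.0038  0.      0.7827]
2.4577963267948966 0.6 0.13 [ 0.6989  0.3973 -0.0991  1.0744  0.      0.7827]
2.4577963267948966 1.27 0.1 [ 0.6989  0.4272 -0.1398  1.0038  0.      0.1127]
2.4577963267948966 1.27 0.13 [ 0.6989  0.3973 -0.0991  1.0744  0.      0.1127]
2.4577963267948966 1.4 0.1 [ 0.6989  0.4272 -0.1398  1.0038  0.     -0.0173]
2.4577963267948966 1.4 0.13 [ 0.6989  0.3973 -0.0991  1.0744  0.     -0.0173]
-0.6837963267948965 0 0.1 [ 0.6989  0.4272 -0.1398  1.0038  0.     -1.7589]
-0.6837963267948965 0 0.
[... 401 characters left out ...]
6989  0.4272 -0.1398  1.0038  0.      3.1243]
-0.6837963267948965 1.4 0.13 [ 0.6989  0.3973 -0.0991  1.0744  0.      3.1243]
post 1.5237963267948966 0 [0.7166 0.5854 0.1053 1.0907 0.     2.3343]
post 1.5237963267948966 0.047 [0.6671 0.6504 0.2226 1.143  0.     2.2849]
post -1.6177963267948965 0 [ 0.7166  0.5854  0.1053  1.0907  0.     -0.8072]
post -1.6177963267948965 0.047 [ 0.6671  0.6504  0.2226  1.143   0.     -0.8566]
post -0.047 0 [ 0.7166  0.5854  0.1053  1.0907  0.     -2.378 ]
post -0.047 0.047 [ 0.6671  0.6504  0.2226  1.143   0.     -2.4274]
post 3.094592653589793 0 [0.7166 0.5854 0.1053 1.0907 0.     0.7636]
post 3.094592653589793 0.047 [0.6671 0.6504 0.2226 1.143  0.     0.7141]
```

```bash
python3 - <<'E'
from h import *
A=PH0+np.pi/2
robot.move_ptp([*TB,.19],rv(A))
robot.command_gripper(.045,40)
robot.move_linear([*TB,.106-GD],rate=.1)
s=robot.get_state(); f0=s["contact_force"]; print(s["t"],s["position"],f0)
robot.command_gripper(0,50)
s=robot.get_state(); print(s["t"],s["position"],s["contact_force"],s["gripper_width"],s["wrist_torque"])
im,d=robot.get_image("scene"); cv2.imwrite("pics/s1.png",cv2.resize(im[120:320,160:400,::-1],None,fx=3,fy=3))
E
```

```text
3.4917 [0.413  0.3471 0.088 ] [ 0.1203 -0.6611 -0.051 ]
3.9 [0.4131 0.3472 0.0882] [-0.024   0.2616  4.005 ] 0.013905231576526766 [-0.0327 -0.028   0.0292]
```

View pics/s1.png

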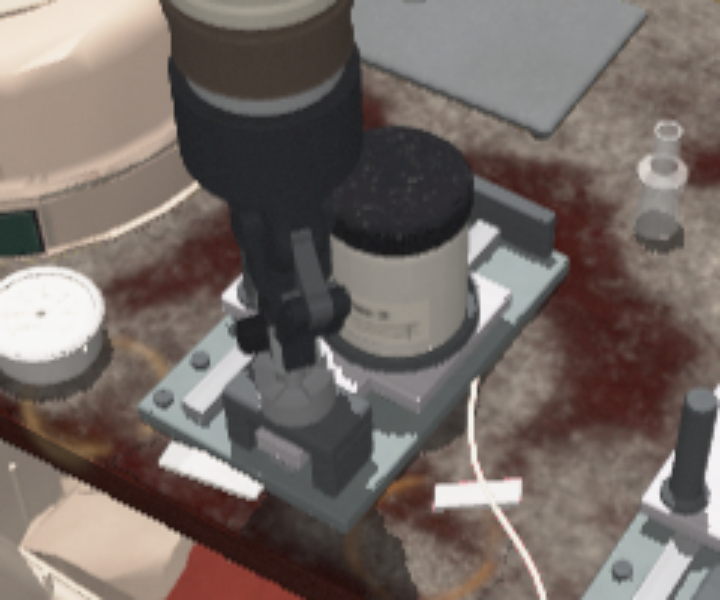

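The fingers straddle the T-bar at about (290,330) in the crop, clear of the jar and the post. Next I lift and turn.

```bash
python3 - <<'E'
from h import *
A=PH0+np.pi/2
st=lambda n:(lambda s:print(n,round(s["t"],2),s["position"],s["contact_force"],s["wrist_torque"],round(s["gripper_width"],4)))(robot.get_state())
robot.command_gripper(0,70)
z0=robot.get_state()["position"][2]
robot.move_linear([*TB,.106-GD+.010],rate=.04); st("10")
robot.move_linear([*TB,.106-GD+.0205],rate=.04); st("20")
for t in (.15,.45,.85,1.27):
    robot.move_linear([*TB,.106-GD+.0205],rv(A+t)) ; st(t)
for c in ("scene","top"):
    im,d=robot.get_image(c); cv2.imwrite(f"pics/{c}2.png",cv2.resize(im[120:320,160:400,::-1],None,fx=3,fy=3))
E
```

```text
10 4.57 [0.4127 0.3469 0.0969] [ 3.3158  2.5895 -5.3456] [ 0.6255 -0.6143  0.0268] 0.0126
20 4.98 [0.4124 0.3467 0.1074] [ 3.3326  3.3099 -8.348 ] [ 0.7142 -0.7017  0.0743] 0.0125
0.15 5.28 [0.4123 0.3465 0.1074] [ 2.3627  2.9526 -8.2503] [ 0.6668 -0.6119 -0.0149] 0.0129
0.45 5.73 [0.4122 0.3463 0.1075] [ 3.2176  1.64   -7.2097] [ 0.356  -0.5211  0.0035] 0.0126
0.85 6.28 [0.4122 0.3462 0.1076] [ 2.8001  0.4272 -7.5202] [ 0.0936 -0.4736 -0.0298] 0.0127
1.27 6.85 [0.4124 0.3461 0.1076] [ 3.2305 -0.5627 -8.6629] [-0.2621 -0.503  -0.0187] 0.0125
```

View pics/scene2.png

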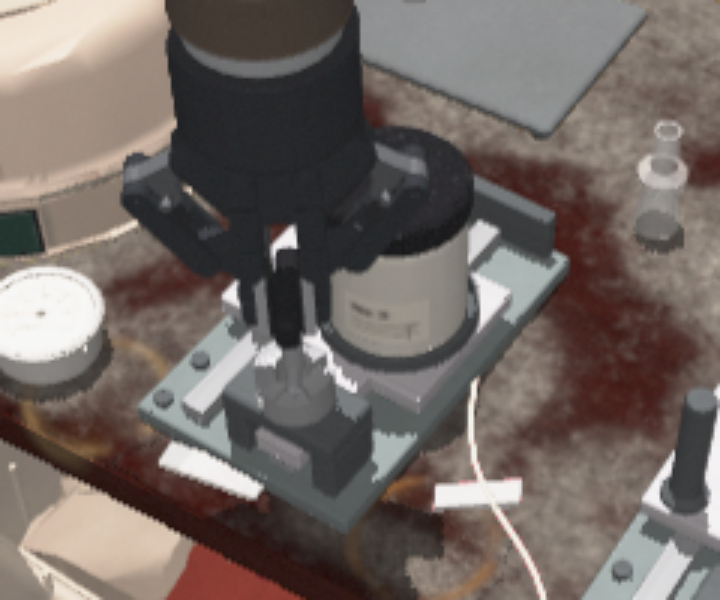

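The bar, at about (290,310) in the crop, is lifted and now runs close to the rail direction. I'll lower it into the notch and release.

```bash
python3 - <<'E'
from h import *
A=PH0+np.pi/2+1.27
st=lambda n:(lambda s:print(n,round(s["t"],2),s["position"],s["contact_force"],s["wrist_torque"],round(s["gripper_width"],4)))(robot.get_state())
robot.move_linear([*TB,.106-GD+.0160],rate=.03); st("16")
robot.move_linear([*TB,.106-GD+.0125],rate=.03); st("12.5")
robot.command_gripper(.040,40); st("open")
robot.move_linear([*TB,.19],rate=.12); st("up")
robot.move_ptp([*(JAR-.03*UX+.065*UY-.10*UX),.21],rv(YAW-np.pi/2)); st("away")
for c in ("scene","top"):
    im,d=robot.get_image(c); cv2.imwrite(f"pics/{c}3.png",cv2.resize(im[120:320,160:400,::-1],None,fx=3,fy=3)); np.savez(f"{c}3.npz",im=im,d=d)
    P=cloud(c,d)
    m=(d>0)&(np.hypot(P[...,0]-TB[0],P[...,1]-TB[1])<.03)&(P[...,2]>.1)&(P[...,2]<.14)
    q=P[m]; print(c,len(q),q.mean(0) if len(q) else 0, np.median(q[:,2]) if len(q) else 0,cv2.minAreaRect((q[:,:2]*1000).astype(np.float32)) if len(q)>5 else 0)
E
```

```text
16 7.25 [0.4125 0.3464 0.103 ] [ 2.3353 -2.0743 -8.0537] [-0.4645 -0.5313 -0.0101] 0.0127
12.5 7.52 [0.4128 0.3468 0.1011] [ 0.2697 -4.389   3.9681] [-0.9624 -0.0281  0.0082] 0.0127
open 7.89 [0.4125 0.3474 0.1001] [ 0.2097 -0.7667  0.0865] [-0.0341 -0.0035  0.0006] 0.04
up 8.79 [0.4121 0.3464 0.1892] [-1.1112  0.0458 -0.1257] [-0.0088  0.054  -0.0379] 0.0402
away 9.57 [0.3699 0.4137 0.2091] [ 0.1228 -0.4016  0.7302] [-0.0179 -0.0277  0.0123] 0.0402
scene 320 [0.4083 0.3433 0.1226] 0.12457612590823419 ((411.3302307128906, 346.1338195800781), (49.18121337890625, 16.49686050415039), 36.426490783691406)
top 229 [0.4127 0.3467 0.123 ] 0.12437501884194824 ((412.9330749511719, 347.49188232421875), (49.415653228759766, 16.124780654907227), 40.684146881103516)
```

View pics/scene3.png

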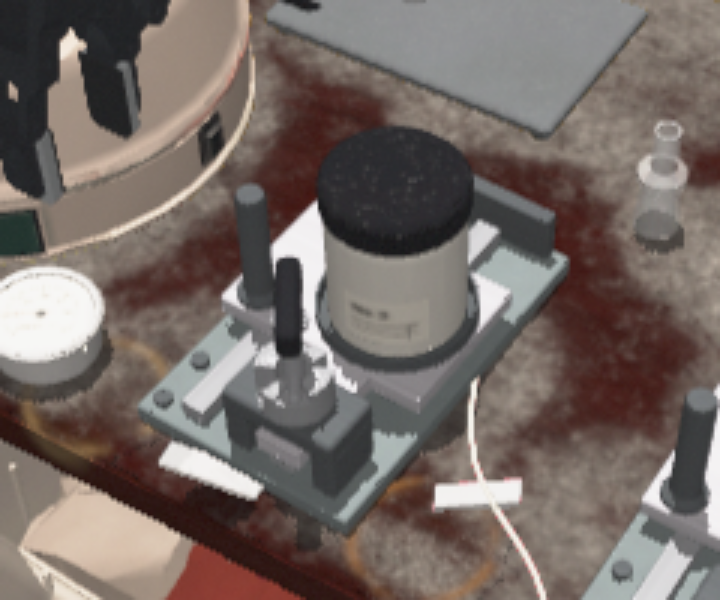

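View pics/top3.png

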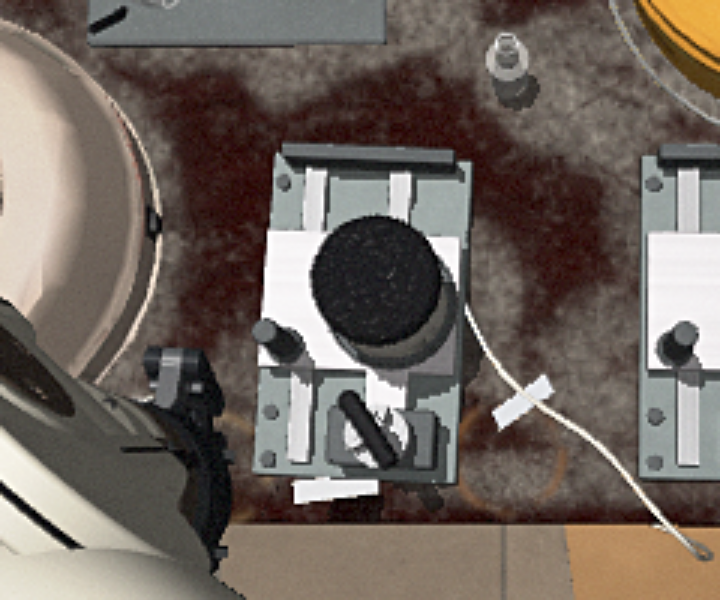

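The bar top rose from about 0.111 to 0.124 m, so it stands 13 mm up in the rest notch with the gripper clear. Carriage next.

```bash
python3 - <<'E'
from h import *
st=lambda n:(lambda s:print(n,round(s["t"],2),s["position"],s["contact_force"],s["wrist_torque"],round(s["gripper_width"],4)))(robot.get_state())
po=JAR-.03*UX+.065*UY
o=rv(YAW-np.pi/2)
robot.move_ptp([*po,.19],o); st("above")
robot.move_linear([*po,.092-GD],rate=.12); st("down")
robot.command_gripper(0,25); st("closed")
robot.move_linear([*(po+.03*UX),.092-GD],rate=.06); st(30)
for s in np.arange(.034,.0551,.002):
    robot.move_linear([*(po+s*UX),.092-GD],rate=.04); robot.sleep(.1); st(s)
    f=robot.get_state()["contact_force"]
    if f[:2]@UX<-9: break
E
```

```text
above 10.17 [0.4709 0.4082 0.1889] [-1.0369 -0.3454  0.0558] [-0.0042  0.0275 -0.0258] 0.0398
down 11.29 [0.4705 0.41   0.0744] [0.0779 0.8699 0.3061] [ 0.0164 -0.0209 -0.0059] 0.04
closed 11.62 [0.4718 0.4099 0.0745] [ 5.0216 -0.0416  2.1467] [-0.0356 -0.746  -0.0413] 0.015
30 12.28 [0.5007 0.4086 0.0745] [ 1.5726 -0.583   5.1312] [-0.0568 -0.2407 -0.0255] 0.0152
0.034 12.62 [0.5042 0.4084 0.0745] [ 0.6356 -0.1694  4.9768] [-0.0392 -0.0987 -0.0357] 0.015
0.036000000000000004 12.97 [0.5058 0.4083 0.0745] [-1.4185 -0.0765  5.8151] [-0.0515  0.0639 -0.0242] 0.0147
0.038000000000000006 13.32 [0.5077 0.4083 0.0745] [-1.1384 -0.4947  5.8681] [-0.0511  0.1108 -0.0436] 0.0153
0.04000000000000001 13.68 [0.5097 0.4082 0.0745] [-1.126  -0.09    6.5476] [-0.028   0.1615  0.0023] 0.0149
0.04200000000000001 14.03 [0.5117 0.408  0.0745] [-1.4587 -0.0144  6.5412] [-0.0832  0.1311  0.0376] 0.0151
0.04400000000000001 14.38 [0.5137 0.408  0.0745] [-0.1331 -0.9559  6.5063] [-0.023   0.0809 -0.0387] 0.015
0.04600000000000001 14.72 [0.5157 0.4079 0.0745] [ 0.254  -0.1021  6.4066] [-0.033   0.1737 -0.0124] 0.0151
0.048000000000000015 15.07 [0.5169 0.4078 0.0745] [-3.521  -0.7262  7.8382] [-0.0788  0.473  -0.085 ] 0.0149
0.05000000000000002 15.43 [0.5169 0.4078 0.0744] [-7.7416 -0.5599  9.79  ] [-0.1162  1.3944 -0.109 ] 0.0152
0.05200000000000002 15.78 [0.5169 0.4078 0.0744] [-12.3286  -1.1486  12.8312] [-0.11    2.2325 -0.0829] 0.015
```

```bash
python3 - <<'E'
from h import *
po=JAR-.03*UX+.065*UY
# relieve most of the press before opening
robot.move_linear([*(po+.0475*UX),.092-GD],rate=.04)
s=robot.get_state(); print(s["position"],s["contact_force"])
robot.command_gripper(.040,25)
s=robot.get_state(); print(s["position"],s["contact_force"])
robot.move_linear([*(po+.0472*UX),.20],rate=.12)
robot.move_ptp([.15,.477,.23],[-0.4753,-3.1051,0.0033])
P0={}
for c in ("scene","top"):
    im,d=robot.get_image(c); cv2.imwrite(f"pics/{c}4.png",cv2.resize(im[120:320,160:400,::-1],None,fx=3,fy=3))
    for k in ("0","4"):
        dd=np.load(c+"0.npz")["d"] if k=="0" else d
        P=cloud(c,dd)
        for nm,lo,hi,cen,r in (("lid",.122,.138,JAR+.022*UX,.065),("post",.1,.112,po+.022*UX,.035),("tbar",.1,.14,TB,.03)):
            m=(dd>0)&(np.hypot(P[...,0]-cen[0],P[...,1]-cen[1])<r)&(P[...,2]>lo)&(P[...,2]<hi)
            q=P[m]; rr=cv2.minAreaRect((q[:,:2]*1000).astype(np.float32)); print(c,k,nm,len(q),np.round(rr[0],1),np.round(rr[1],1),round(rr[2],1),round(float(np.median(q[:,2])),4))
print(robot.get_state()["t"])
E
```

```text
[0.5165 0.4078 0.0745] [-1.0105 -0.303   6.7963]
[0.5171 0.4069 0.0725] [ 0.6173 -0.503  -0.2179]
scene 0 lid 1638 [496.6 342.7] [73.8 73.3] 65.7 0.1306
scene 0 post 93 [469.4 408.5] [15.5 14.6] 29.7 0.1061
scene 0 tbar 417 [412.4 346.3] [15.7 50.3] 47.8 0.1106
scene 4 lid 1499 [540.2 340.5] [72.9 72.1] 88.1 0.1305
scene 4 post 90 [514.9 407.3] [17.4 15.1] 42.6 0.1061
scene 4 tbar 319 [411.8 346.5] [50.2 16.4] 31.7 0.1243
top 0 lid 1449 [497.3 343.6] [72.3 73.4] 0.5 0.1302
top 0 post 66 [470.9 409.2] [14.4 14.4] 2.3 0.106
top 0 tbar 218 [413.  347.4] [12.4 49.7] 50.2 0.1113
top 4 lid 1434 [541.9 341.5] [72.6 73.5] 26.8 0.1301
top 4 post 63 [514.9 407.2] [13.2 14.4] 87.5 0.106
top 4 tbar 227 [413.  347.5] [49.6 16.1] 40.6 0.1243
19.7833
```

View pics/scene4.png

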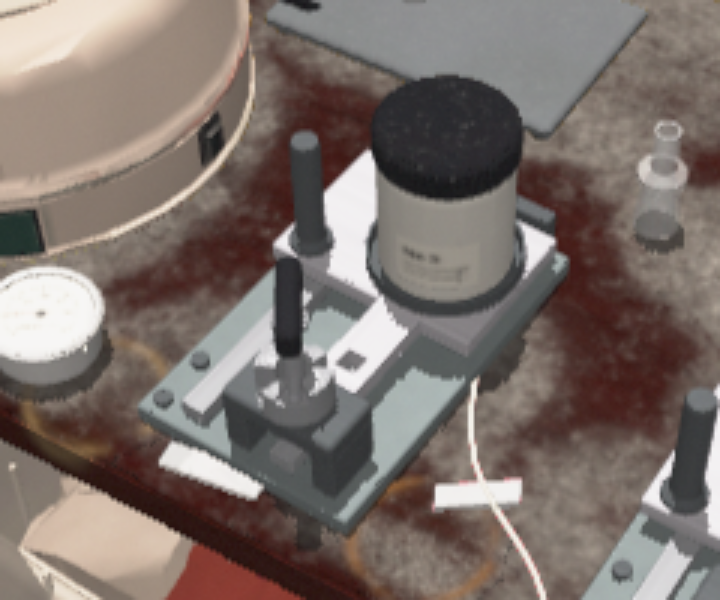

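View pics/top4.png

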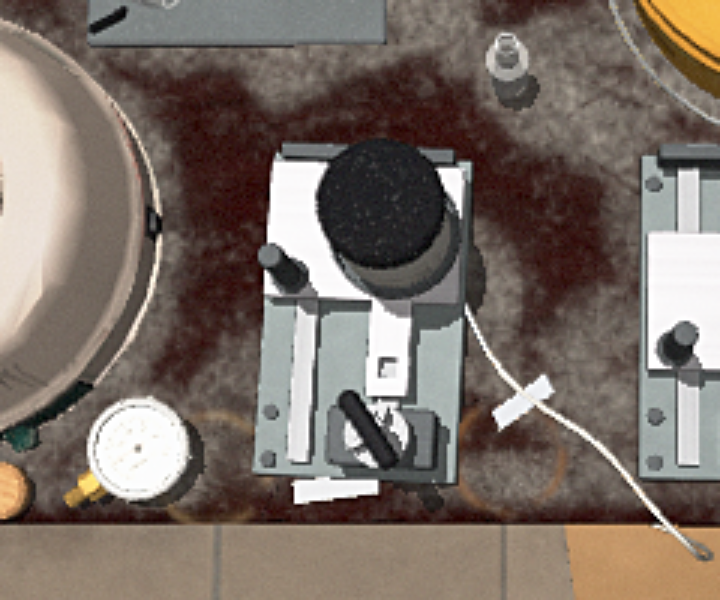

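The pin is still up in its notch. The carriage plate now meets the dark end-stop bar (about row 160 in the top view), and the tongue hole is exposed at (388,370). The dropper slide hasn't moved.

```bash
python3 -c "
from plant import robot
robot.job_done()"
```

```text
the job is handed in; nothing more can be done
```

The jar slide's pin is out and parked in its rest notch, and its carriage is against the end stop. I handed the job in at about 20 s of the 42 s allowed.

- **Pin:** I gripped the T-bar, lifted it 20 mm, turned it 1.27 rad counter-clockwise and lowered it. In both cameras the bar's top stands 13 mm above where it started, before and after the push. The angle checks differ: by bounding box the bar turned about 1.3–1.4 rad since the start, depending on the picture. That is above the nominal 1.27 but within the 1.05–1.5 range where the pin drops in and stays out.
- **Carriage:** I gripped the post and pushed until it stopped hard, after about 45.1 mm of travel and at about 12 N. I then eased the push and let go. Camera checks of the post and lid afterwards give 43.6–45.5 mm of travel. Before I let go, the tool still felt a slight push back from the carriage, so I don't believe it was drawn back.
- **Dropper slide:** I never touched it. In the last pictures the part in view looks unchanged; I made no separate measurement of its pin.
- **Forces:** The highest wrist force I printed was about 18 N, at the end stop. I saw no unwanted contact. The arm was parked clear before I handed in.

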